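# Push a donated carton up the ramp onto the bench scale

### The arm

A 7-joint arm with a two-finger parallel gripper is mounted at the origin on the work surface. World frame = base frame: x ahead of the robot, y to its left, z up, the work surface at z = 0. Lengths are in mm, angles in degrees, forces in N, time in s.
With the tool pointing down it reaches from about 425 to 1025 mm from the base axis. Payload 9.4 kg.
Tool frame: the origin (TCP) lies at the very end of the fingers, on their centre line; the grasp point (between the pads) lies 19 mm behind it (arm.hold_point_z is the z of the grasp point in the tool frame, in mm); z points along the fingers, y is the direction in which the jaws open and shut (so a half turn about z gives the same grasp; the last joint's range is limited). The gripper opens to 85 mm and grips with 20 to 120 N. Pads are 22 mm wide; open, the fingers measure 114 mm over their backs; the gripper's body (76 mm by 85 mm) begins 54 mm behind the grasp point. The pads swing forward as they close: fully open they stand 13 mm farther back than shut.
Start: joints at [-69.769, 34.337, -0.143, 91.639, 0.103, 54.024, -4.572], TCP at [302.103, 659.058, 231.275] pointing down, gripper open.
Joint ranges: [-147.43, 147.43], [-19.82, 112.94], [-74.19, 73.91], [6.32, 146.72], [-59.91, 239.91], [6.04, 106.73], [-150.56, 150.56]. Speed limits (degrees/s): [127.2, 127.2, 172.46, 172.46, 180, 180, 180].

### API

Orientations are given as [roll, pitch, yaw] about the fixed x, y, z axes, in that order (R = Rz(yaw) Ry(pitch) Rx(roll)).
In Python, from rig import arm gives the robot as it stands. The module is installed in compiled form; this text tells all that it offers.
- The arm moves only by the shell command python3 -m creep 'ROWS' [FORCE]. ROWS is JSON, one flat list of numbers, 5 for each row, row after row: the shift along the world's x, y, z in m, then the turn about the world's z in degrees, then the finger opening in m, from 0 to 0.0854. A call has 1 to 20 rows; each row is the pose to reach, as a shift and turn from the pose measured when the call began; what a row does not reach only later rows make up. A row lasts 1/8 s, in which the tool goes at most 62.5 mm and 10.7 degrees, less where a joint would pass 70% of its speed; a pose out of reach is approached as far as the arm can. A call with a gripper value outside its range is refused whole. The fingers move at their own pace and stop on an object; FORCE is the grip in N (left out, the last holds). Time passes only in rows, so rows that repeat a pose let the fingers close. It gives the time, the measured TCP pose, the force and the opening at its end, in the units of the state.
- arm.get_state(): the state, without advancing time (a new reading comes with each control period).
- arm.read_camera(name): name is "scene" or "side" or "wrist"; returns the picture (384x512x3 uint8, red, green, blue); there is no depth.
- arm.camera_info(name): a dict with "fovy" (degrees; the focal length in pixels is half the picture's height over the tangent of half this angle, whatever the lens; pixels are square), "cx", "cy" (the principal point, pixels), "dist" ([k1, k2, p1, p2, k3] as OpenCV has them; the pictures are not rectified), "R" (3x3) and "t" (3): a world point X has camera coordinates R X + t. Camera axes: x right, y down, z forward; pixel columns grow to the right and rows downward; lengths in mm; the calibration is good to about 2 mm. A picture is of the moment at which its call begins: read the wrist's pose just before it. camera_info takes no time and is no camera call; for the wrist camera it gives the pose at the moment of the call.
- arm.close_job(): hands the job in, once; it reports no verdict.
Trained networks look in the newest picture that a camera, given by its name, has taken for a name from the list of things; names that differ only in an ending like _2 or _b are one class to them, and where a whole thing is asked for, a point or a joint stands for the part that bears it (a point fixed in the world has none). Each returns a list of dicts, best first, with "p" (0 to 1); they miss things now and then, are a little off and sometimes report something else, mostly with a low value. They report only what shows in the picture. A call takes as long as a camera call. They do not tell look-alikes from the thing itself.
- arm.cut_out(camera, target): "mask" (384x512 bool, what is visible of it).
- arm.landmark_of(camera, target): "at" ([x, y, z] in mm, in the coordinates of the camera as it stood for that picture, good to about 4 mm: a listed point, or the origin of a listed thing).
The state is a dict: "time_s": time; "q": joint angles; "qvel": joint speeds; "joint_efforts": joint torques, N m; "position": TCP position; "ee_rot": TCP orientation; "wrist_force": force on the tool from outside, world axes, zero at the start; "torque": the same for the moment, N m; "finger_gap": opening from 0.0 (shut) to 1.0 (fully open).
Only numpy, scipy, OpenCV 4.12 (cv2) and the standard library are available. Lean on these libraries where they do the work, as an engineer would, in place of code of your own. Each camera call takes 0.05 s, during which the arm holds its last target.

### The job

The low carton has to be weighed: push it along the bench and up the ramp in front of it, without picking it up, until it rests flat in the middle of the scale's plate, roughly square with the plate. Leave the tall carton where it stands.

Things in the scene. Friction and masses are not known exactly. Their poses are not given: they have to be found in the camera images.
- carton: Low carton to be weighed: closed cardboard box with a strip of pale tape, 115 mm along its x, 100 mm along its y, 46 mm high, 0.25 to 0.5 kg. Origin at the centre of its underside, z up. It starts on the bench at the foot of one of the scale's two ramps (either one), 12 to 29 mm short of it, up to 20 mm off the ramp's centre line and turned up to 12 degrees from square.
- tall_carton: The tall carton, to be left alone: same cardboard and tape, 115 mm (x) by 100 mm (y) by 140 mm high, about 0.5 kg. Origin at the centre of its underside. It stands on the bench at the foot of the scale's other ramp.
- plate (a point): Centre of the top of the scale's fixed flat steel plate: 220 mm along its x, 180 mm along its y, 18 mm above the bench, z up. From each y edge (90 mm from the centre) a dark steel ramp, 220 mm wide, slopes without a step down to the bench (190 mm from the centre): 18 mm in 100 mm. No rims. A read-out box, 130 mm wide and 50 mm high, stands at the scale's +x side, 145 to 175 mm from the centre.
There are look-alikes about, which are no part of the job. Leave any black, red or yellow look-alike of the carton alone.

How it is judged (in metres and radians):
On the way:
1. the low carton is on the ramp, tilted by its slope (more than about 3.4 degrees) (angle between carton's own z axis and vertical above 0.06 rad and horizontal distance between carton and plate below 0.22 m and x of carton in the frame of plate between -0.1 and 0.1 m), for 0.1 s.
At the end, for the whole second after the job is handed in: The low carton rests flat and still on the plate, its centre within 30 mm of the plate's centre and its sides within 15 degrees of the plate's; the tall carton is within 30 mm of where it stood (horizontal distance between carton and plate below 0.03 m and angle between the x axis of carton and the x axis of plate, either way round below 0.26 rad and z of carton in the frame of plate between -0.004 and 0.004 m and angle between carton's own z axis and vertical below 0.04 rad and linear speed of carton below 0.01 m/s and distance of tall_carton from where it was at the start of the episode below 0.03 m); the robot touches nothing.
It fails at once if the low carton is lifted (its underside's centre more than 20 mm above the plate's height) (z of carton in the frame of plate above 0.02 m).
It fails at once if the low carton is tipped by more than 30 degrees (angle between carton's own z axis and vertical above 0.52 rad).
It fails at once if the tall carton is moved by more than 30 mm (distance of tall_carton from where it was at the start of the episode above 0.03 m).
It also fails if it takes over 38 s, if anything falls off the work surface, if the arm or the gripper's body presses on something with over 40 N, if the wrist force passes 120 N, or if a joint passes its speed limit or range.

## Working session

There is one attempt and no reset: what is moved stays moved. The work goes in short steps, Python scripts to look and compute and a shell command to move; the robot and the scene stay as the last step left them, time stands still between calls to the robot, and variables do not carry over. Pictures are saved under pics/ and viewed, and the job is handed in when it is done.

```bash
mkdir -p pics
cat > h.py <<'E'
import numpy as np, cv2
from rig import arm
def K(n):
    i=arm.camera_info(n); f=192/np.tan(np.radians(i['fovy'])/2)
    return np.array([[f,0,i['cx']],[0,f,i['cy']],[0,0,1]]),np.array(i['dist'],float),np.array(i['R']),np.array(i['t'])
def save(n,f):
    im=arm.read_camera(n); cv2.imwrite('pics/'+f,im[:,:,::-1]); return im
def w(n,p,c=None):
    k,d,R,t=c or K(n); return R.T@(np.array(p)-t)
def ray(n,uv,z,c=None):
    k,d,R,t=c or K(n)
    q=cv2.undistortPoints(np.array([[uv]],float),k,d)[0,0]
    v=R.T@np.array([q[0],q[1],1]); o=-R.T@t
    return o+v*(z-o[2])/v[2]
def proj(n,X,c=None):
    k,d,R,t=c or K(n)
    return cv2.projectPoints(np.array(X,float).reshape(-1,3),cv2.Rodrigues(R)[0],t,k,d)[0][:,0]
E
python3 - <<'E'
from h import *
ims=[]
for n in ['scene','side','wrist']:
    c=K(n); ims.append(save(n,n+'0.png'))
    for th in ['carton','tall_carton','plate']:
        for r in arm.landmark_of(n,th)[:4]: print(n,th,round(r['p'],2),w(n,r['at'],c).round(0))
s=arm.get_state(); print(s['time_s'],s['position'],s['ee_rot'])
E
```

```text
scene carton 0.94 [276. 489.  -2.]
scene carton 0.86 [415. 277.  -4.]
scene carton 0.65 [640. 343.  -0.]
scene carton 0.62 [490. 486.  -0.]
scene tall_carton 0.69 [ 518. -238.    0.]
scene plate 0.55 [471.  16.  19.]
side carton 0.93 [421. 277.   2.]
side carton 0.91 [277. 488.  -0.]
side carton 0.76 [645. 347.   3.]
side carton 0.58 [497. 495.   1.]
side tall_carton 0.89 [ 519. -237.    3.]
side plate 0.87 [472.  19.  20.]
wrist carton 0.83 [267. 490.  -0.]
wrist carton 0.78 [490. 489.  -1.]
wrist carton 0.77 [424. 277.   1.]
0.6 [302.1104562  659.04824181 231.28615926] [-1.79999248e+02  3.41148119e-03  1.55374446e+02]
```

View pics/scene0.png

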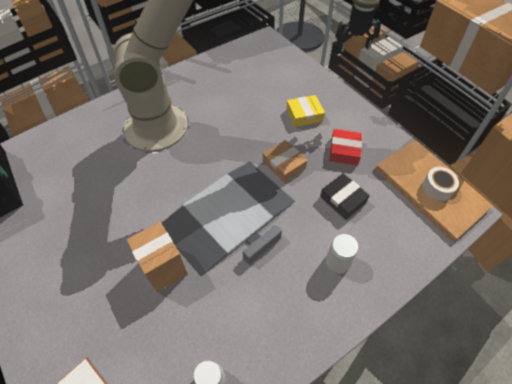

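View pics/side0.png

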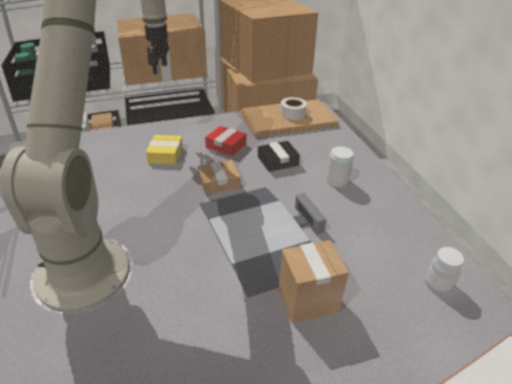

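View pics/wrist0.png

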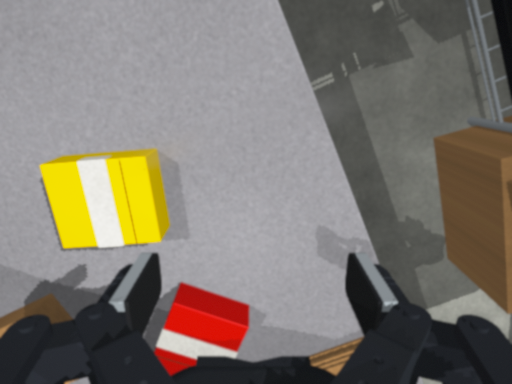

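The image shows five cartons:
- yellow, scene (305,110)
- red, scene (346,147)
- black, scene (345,195)
- brown low, scene (285,160) and side (219,177), at the foot of the near ramp
- brown tall, scene (157,255)

The brown low one fits the description. I'll confirm it in an enlarged crop.

Run:
```python
import cv2
a=cv2.imread('pics/scene0.png')[130:280,150:320]; cv2.imwrite('pics/sc_c.png',cv2.resize(a,None,fx=4,fy=4,interpolation=2)[:600,:800])
a=cv2.imread('pics/side0.png')[150:300,180:350]; cv2.imwrite('pics/sd_c.png',cv2.resize(a,None,fx=4,fy=4,interpolation=2)[:600,:800])
```

```text
(no output)
```

View pics/sc_c.png

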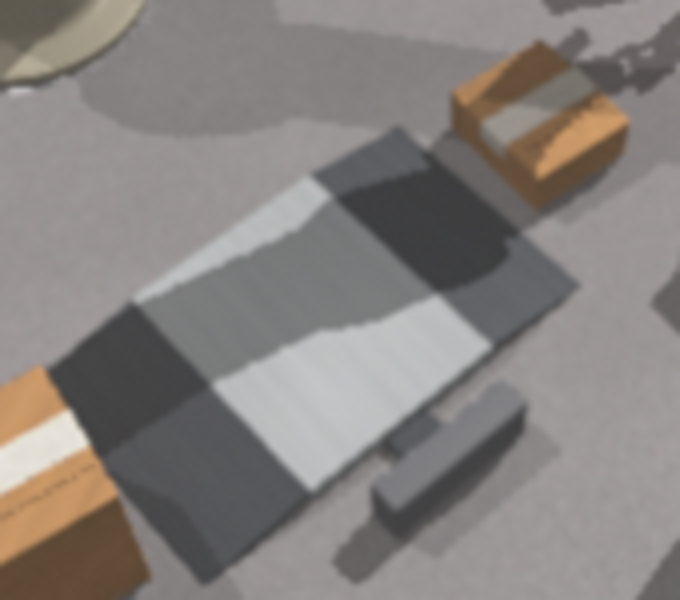

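View pics/sd_c.png

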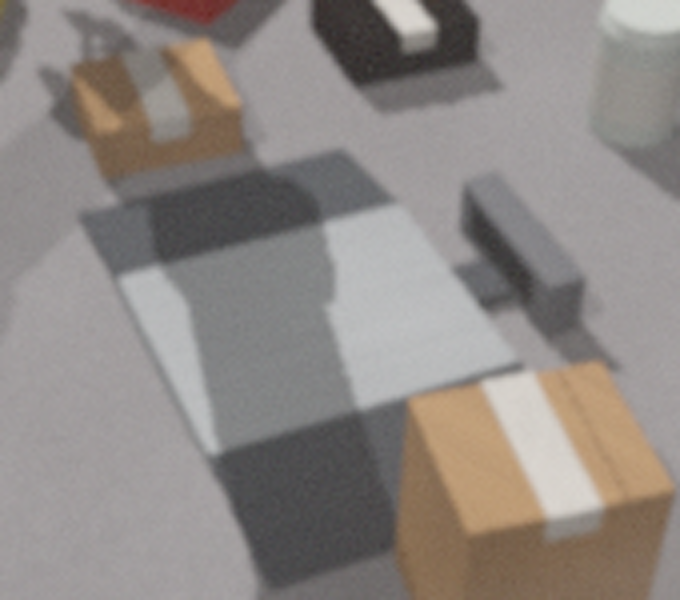

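```bash
cat > fit.py <<'E'
from h import *
from scipy.optimize import least_squares
C={n:K(n) for n in('scene','side')}
def T(p,L):
    a=p[2];L=np.array(L,float);return np.c_[p[0]+np.cos(a)*L[:,0]-np.sin(a)*L[:,1],p[1]+np.sin(a)*L[:,0]+np.cos(a)*L[:,1],L[:,2]]
def fit(L,obs,p0):
    def r(p):
        out=[]
        for n,d in obs.items():
            P=proj(n,T(p,[L[k] for k in d]),C[n]); out.append((P-np.array(list(d.values()))).ravel())
        return np.concatenate(out)
    s=least_squares(r,p0,loss='soft_l1'); return s.x, r(s.x)
E
python3 - <<'E'
from fit import *
sc=lambda u,v:(150+u/4-.4,130+v/4-.4); sd=lambda u,v:(180+u/4-.4,150+v/4-.4)
# plate labels: N=near(carton, +y) ; plate local
L={'a':(-110,90,18),'b':(110,90,18),'c':(110,-90,18),'d':(-110,-90,18),'e':(-110,190,0),'f':(110,190,0),'g':(110,-190,0),'h':(-110,-190,0)}
o={'scene':{'a':sc(318,173),'b':sc(493,346),'c':sc(312,493),'d':sc(132,300),'e':sc(400,127),'f':sc(578,286),'g':sc(207,584)},
'side':{'a':sd(118,274),'b':sd(403,205),'c':sd(522,363),'d':sd(217,455),'e':sd(80,217),'f':sd(345,151),'h':sd(270,587)}}
x,r=fit(L,o,[471,17,0.1]);print('plate',x[:2],np.degrees(x[2]),r.round(1));P=x
for n in('scene','side'):
    for k in 'gh': pass
for dx,dy in((57.5,50),(50,57.5)):
    L={}
    for i,(s,t) in enumerate([(-1,1),(1,1),(1,-1),(-1,-1)]):
        L['t%d'%i]=(s*dx,t*dy,46);L['b%d'%i]=(s*dx,t*dy,0)
    o={'scene':{'t3':sc(453,95),'t0':sc(540,42),'t1':sc(629,124),'t2':sc(538,180),'b2':sc(540,208)},
     'side':{'t0':sd(75,73),'t1':sd(207,40),'t2':sd(240,103),'t3':sd(95,137),'b3':sd(108,178),'b2':sd(243,152)}}
    x,r=fit(L,o,[420,277,0.2]);print('carton',dx,x[:2],np.degrees(x[2]),r.round(1),abs(r).mean())
    a=P[2];d=x[:2]-P[:2];print('in plate',np.cos(a)*d[0]+np.sin(a)*d[1],-np.sin(a)*d[0]+np.cos(a)*d[1],np.degrees(x[2]-a))
E
```

```text
plate [472.13620861  15.60933585] 6.611187875321455 [-1.9  0.5  0.3  0.3 -0.  -0.3  0.2 -0.3  0.4 -0.4  1.6  0.  -0.6  1.1
  0.4  0.9 -0.2 -0.3 -0.3 -0.5 -1.5 -0.  -0.3 -0.8  0.1 -0.7  0.6  1.3]
carton 57.5 [421.20133994 276.56343004] 2.93244364845404 [-0.7 -0.6  0.2 -1.1  0.8 -1.1  0.6 -0.  -0.8  1.3 -1.4 -2.2  0.1 -0.2
  1.4  1.   1.2 -0.5 -1.2  1.3  0.7  0.7] 0.8661060419872086
in plate -20.55223024998764 265.0830170902124 -3.678744226867415
carton 50 [422.06780647 280.49098714] 3.8151862538529118 [ 0.   1.8  4.  -1.2  2.  -4.2 -1.2 -0.7 -2.5  0.7  0.2 -4.4 -3.2 -1.7
 -0.1  1.8  4.6 -0.3  2.2  1.5 -0.8  1.5] 1.8498172451540336
in plate -19.239341412729207 268.88469987123295 -2.796001621468543
```

Crop confirmed: the brown low carton with grey tape sits at the foot of the near ramp, scene (285,160). The fit gives the plate at (472,16) with yaw 6.6°, and the carton at (421,277) with yaw 2.9°. I'll go behind it with the jaws spread across its rear face.

```bash
python3 -m creep '[0.012,-0.03,-0.01,-7,0.06, 0.025,-0.065,-0.02,-15,0.06, 0.04,-0.1,-0.03,-23,0.06, 0.055,-0.14,-0.04,-31,0.06, 0.07,-0.175,-0.05,-39,0.06, 0.085,-0.21,-0.06,-47,0.06, 0.1,-0.25,-0.075,-55,0.06, 0.114,-0.275,-0.09,-62,0.06, 0.114,-0.275,-0.09,-62,0.06, 0.114,-0.275,-0.09,-62,0.06]'
python3 - <<'E'
from h import *
s=arm.get_state();print(s['time_s'],s['position'],s['ee_rot'],s['finger_gap'])
save('side','side1.png');save('wrist','wrist1.png')
E
```

```text
time_s: 1.85
position: [416.0, 385.0, 141.5]
ee_rot: [180.0, -0.0, 93.5]
wrist_force: [0.7, 1.1, -0.0]
finger_gap: 0.704
1.85 [415.98940105 384.9912012  141.54081015] [ 1.79991412e+02 -4.27013419e-02  9.34842370e+01] 0.704020878561122
```

View pics/side1.png

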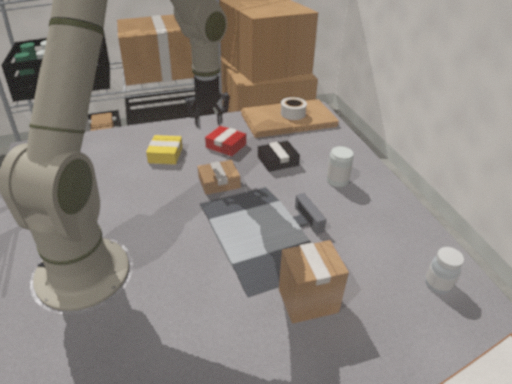

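View pics/wrist1.png

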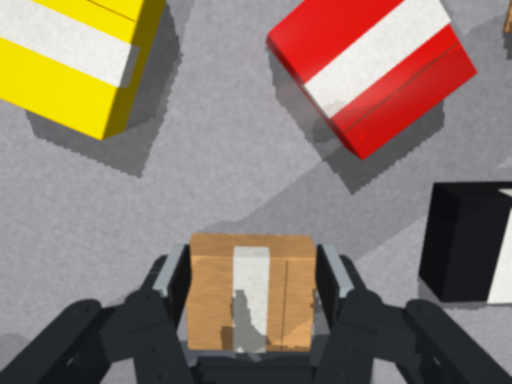

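Run:
```python
from h import *
print('rear top edge',ray('wrist',(190,234),46),ray('wrist',(315,236),46),'red corner',ray('wrist',(362,158),46),'yellow',ray('wrist',(104,139),46))
```

```text
rear top edge [365.7677556  346.27257966  46.        ] [466.89599279 350.72095602  46.        ] red corner [494.20439043 417.13049388  46.        ] yellow [302.21612245 419.62603218  46.        ]
```

Run:
```python
from h import *
print('z0',ray('wrist',(190,234),0),ray('wrist',(315,236),0),'top46',ray('wrist',(188,248),46),ray('wrist',(316,249),46))
im=cv2.imread('pics/wrist1.png')[200:384,140:370];cv2.imwrite('pics/w1c.png',cv2.resize(im,None,fx=3,fy=3))
```

```text
z0 [ 3.57377856e+02  3.23070452e+02 -5.68434189e-14] [478.1087248 328.3810984   0.       ] top46 [364.11066252 333.42362499  46.        ] [469.19636028 338.98293606  46.        ]
```

View pics/w1c.png

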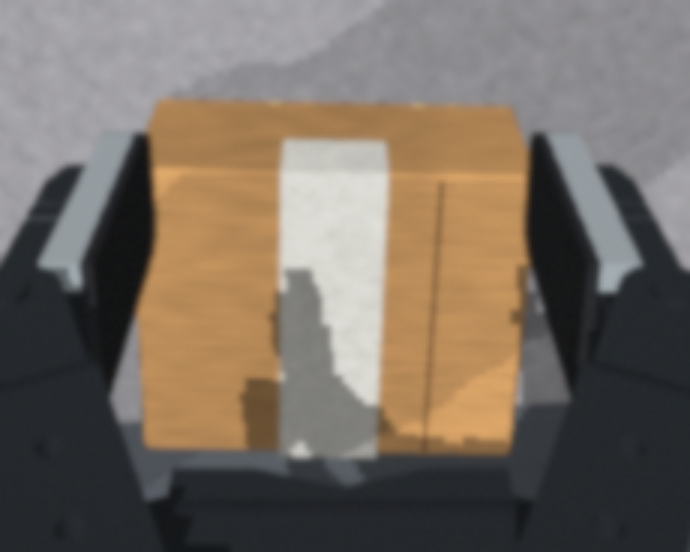

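The rear edge centre measures (418,326), which agrees with the fit, and the neighbours are clear. Next I descend behind it.

```bash
python3 -m creep '[0.001,-0.005,-0.03,0,0.06, 0.002,-0.01,-0.065,0,0.06, 0.002,-0.015,-0.1,0,0.06, 0.003,-0.02,-0.122,0,0.06, 0.003,-0.02,-0.127,0,0.06, 0.003,-0.02,-0.127,0,0.06]'
```

```text
time_s: 2.7
position: [418.7, 366.3, 15.0]
ee_rot: [180.0, -0.1, 93.6]
wrist_force: [0.6, 0.3, 1.1]
finger_gap: 0.702
```

```bash
python3 -m creep '[0.001,-0.01,0,0,0.06, 0.001,-0.02,0,0,0.06, 0.002,-0.028,0,0,0.06, 0.003,-0.034,0,0,0.06, 0.004,-0.04,0,0,0.06, 0.005,-0.046,0,0.2,0.06, 0.007,-0.053,0,0.4,0.06, 0.008,-0.06,0,0.6,0.06, 0.009,-0.067,0,0.8,0.06, 0.011,-0.074,0,1,0.06, 0.012,-0.081,0,1.2,0.06, 0.013,-0.088,0,1.4,0.06, 0.014,-0.095,0,1.6,0.06, 0.016,-0.102,0,1.8,0.06, 0.017,-0.109,0,2,0.06]'
python3 - <<'E'
from h import *
save('side','side2.png');save('scene','scene2.png')
a=cv2.imread('pics/side2.png')[130:300,150:350];b=cv2.imread('pics/scene2.png')[110:280,140:340]
cv2.imwrite('pics/c2.png',np.hstack([cv2.resize(a,None,fx=2,fy=2),cv2.resize(b,None,fx=2,fy=2)]))
E
```

```text
time_s: 4.58
position: [435.8, 256.7, 15.0]
ee_rot: [180.0, -0.1, 95.6]
wrist_force: [-1.0, 2.4, -0.4]
finger_gap: 0.702
```

View pics/c2.png

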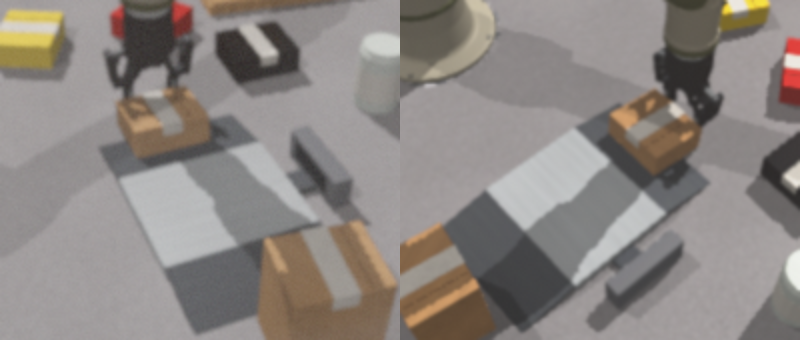

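The carton is climbing the ramp squarely, at roughly (162,120) in the left crop. I'll keep pushing and raise the tips with the slope.

```bash
python3 -m creep '[0.001,-0.007,0.001,0,0.06, 0.003,-0.014,0.002,0,0.06, 0.004,-0.021,0.003,0.2,0.06, 0.005,-0.028,0.004,0.3,0.06, 0.006,-0.035,0.005,0.4,0.06, 0.007,-0.042,0.006,0.5,0.06, 0.009,-0.049,0.007,0.6,0.06, 0.01,-0.056,0.008,0.7,0.06, 0.011,-0.063,0.009,0.8,0.06, 0.012,-0.07,0.01,0.9,0.06, 0.013,-0.077,0.012,1,0.06, 0.015,-0.084,0.013,1,0.06, 0.016,-0.091,0.014,1,0.06, 0.017,-0.098,0.015,1,0.06, 0.018,-0.105,0.016,1,0.06, 0.019,-0.112,0.017,1,0.06]'
python3 - <<'E'
from h import *
save('side','side3.png');save('scene','scene3.png')
a=cv2.imread('pics/side3.png')[130:300,150:350];b=cv2.imread('pics/scene3.png')[110:280,140:340]
cv2.imwrite('pics/c3.png',np.hstack([cv2.resize(a,None,fx=2,fy=2),cv2.resize(b,None,fx=2,fy=2)]))
E
```

```text
time_s: 6.68
position: [454.8, 143.2, 32.0]
ee_rot: [-180.0, -0.0, 96.5]
wrist_force: [-0.4, 1.7, -0.9]
finger_gap: 0.704
```

View pics/c3.png

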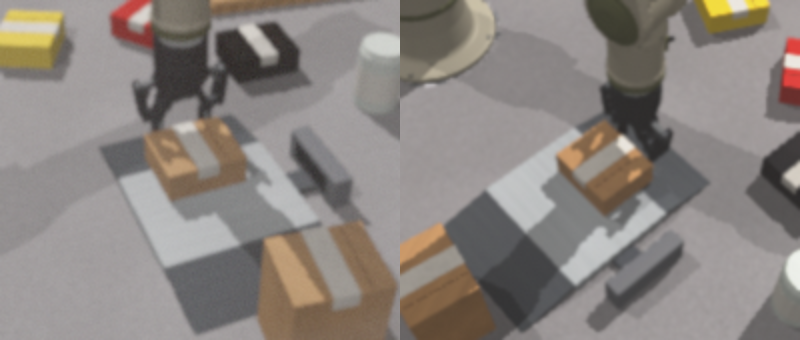

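The carton has passed the crest. I'll push most of the rest, then measure.

```bash
python3 -m creep '[0.001,-0.006,0.001,0,0.06, 0.002,-0.012,0.001,0,0.06, 0.003,-0.018,0.001,0,0.06, 0.004,-0.024,0.001,0,0.06, 0.005,-0.03,0.001,0,0.06, 0.006,-0.036,0.001,0,0.06, 0.007,-0.042,0.001,0,0.06, 0.008,-0.047,0.001,0,0.06, 0.009,-0.051,0.001,0,0.06, 0.01,-0.055,0.001,0,0.06, 0.011,-0.058,0.001,0,0.06, 0.011,-0.06,0.001,0,0.06, 0.011,-0.06,0.001,0,0.06]'
python3 - <<'E'
from h import *
save('side','side4.png');save('scene','scene4.png')
for n in('scene','side'):
    arm.read_camera(n)
    for th in('carton','plate','tall_carton'):
        for r in arm.landmark_of(n,th)[:5]: print(n,th,round(r['p'],2),w(n,r['at']).round())
a=cv2.imread('pics/side4.png')[150:280,190:330];b=cv2.imread('pics/scene4.png')[140:270,150:300]
cv2.imwrite('pics/s4.png',cv2.resize(a,None,fx=4,fy=4));cv2.imwrite('pics/c4.png',cv2.resize(b,None,fx=4,fy=4))
E
```

```text
time_s: 8.4
position: [466.0, 82.1, 33.0]
ee_rot: [-180.0, 0.0, 96.4]
wrist_force: [0.8, -0.2, -0.1]
finger_gap: 0.703
scene carton 0.96 [641. 341.   1.]
scene carton 0.87 [469.  19.  12.]
scene carton 0.73 [275. 489.  -1.]
scene carton 0.62 [494. 489.   0.]
scene plate 0.58 [468.  17.  21.]
scene tall_carton 0.97 [ 518. -237.    0.]
side carton 0.98 [470.  19.  17.]
side carton 0.97 [644. 344.   3.]
side carton 0.73 [274. 490.   4.]
side plate 0.73 [470.  20.  19.]
side tall_carton 0.78 [ 517. -237.    1.]
```

View pics/c4.png

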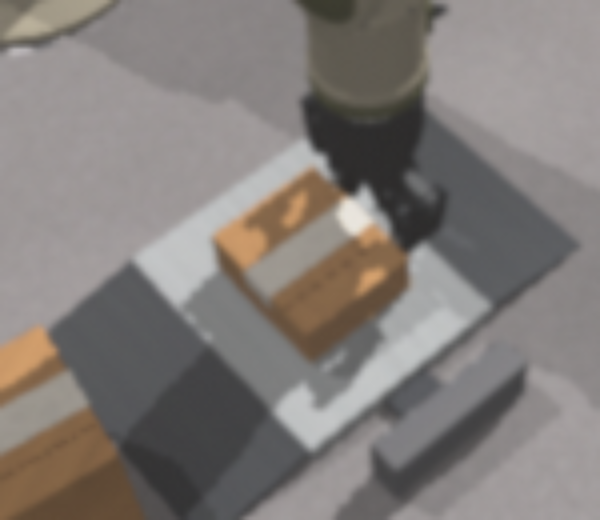

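View pics/s4.png

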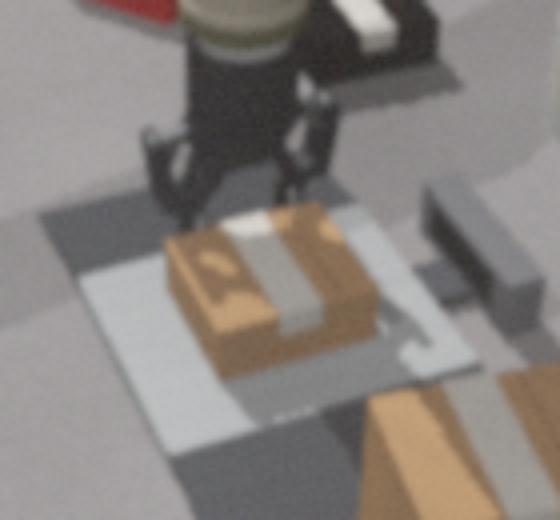

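Run:
```python
from fit import *
sc=lambda u,v:(150+u/4-.4,140+v/4-.4); sd=lambda u,v:(190+u/4-.4,150+v/4-.4)
L={}
for i,(s,t) in enumerate([(-1,1),(1,1),(1,-1),(-1,-1)]):
    L['t%d'%i]=(s*57.5,t*50,64);L['b%d'%i]=(s*57.5,t*50,18)
o={'scene':{'t3':sc(214,240),'t0':sc(312,168),'t1':sc(408,255),'b2':sc(315,362)},
 'side':{'t0':sd(166,240),'t1':sd(318,204),'t2':sd(377,288),'t3':sd(213,333),'b3':sd(228,377),'b2':sd(377,330)}}
x,r=fit(L,o,[470,19,0.1]);print(x[:2],np.degrees(x[2]),r.round(1))
```

```text
[470.28403089  21.22336678] 7.29479938245495 [-0.5 -1.1  0.4 -1.4  1.4  0.  -0.1  0.8 -0.6 -0.1 -0.2 -1.3  1.4 -0.4
  2.   0.1 -1.8  2.   0.3  1.9]
```

The carton is about 6 mm from centre and 1° from square. I'll back off and lift clear.

```bash
python3 -m creep '[-0.001,0.01,0,0,0.06, -0.003,0.025,0,0,0.06, -0.005,0.045,0.005,0,0.06, -0.007,0.06,0.03,0,0.06, -0.008,0.08,0.07,0,0.06, -0.01,0.1,0.12,0,0.06, -0.012,0.12,0.17,0,0.06, -0.012,0.12,0.17,0,0.06, -0.012,0.12,0.17,0,0.06]'
python3 - <<'E'
from h import *
im=save('side','side5.png');save('scene','scene5.png')
for n in('scene','side'):
    for th in('carton','plate','tall_carton'):
        for r in arm.landmark_of(n,th)[:5]: print(n,th,round(r['p'],2),w(n,r['at']).round())
a=cv2.imread('pics/side5.png')[150:290,180:330];b=cv2.imread('pics/scene5.png')[140:280,150:300]
cv2.imwrite('pics/c5.png',cv2.resize(np.hstack([a,b]),None,fx=2.6,fy=2.6))
E
```

```text
time_s: 10.02
position: [453.1, 203.3, 202.8]
ee_rot: [-180.0, -0.0, 96.5]
wrist_force: [-0.8, 0.4, 0.5]
finger_gap: 0.707
scene carton 0.95 [275. 490.  -3.]
scene carton 0.88 [465.  16.  15.]
scene carton 0.78 [640. 342.   1.]
scene carton 0.66 [493. 489.  -2.]
scene plate 0.86 [465.  16.  21.]
scene tall_carton 0.76 [ 517. -238.   -1.]
side carton 0.97 [643. 344.   5.]
side carton 0.93 [497. 492.   2.]
side carton 0.91 [468.  20.  16.]
side carton 0.75 [275. 490.  -1.]
side plate 0.88 [472.  19.  14.]
side tall_carton 0.64 [ 517. -237.    4.]
```

View pics/c5.png

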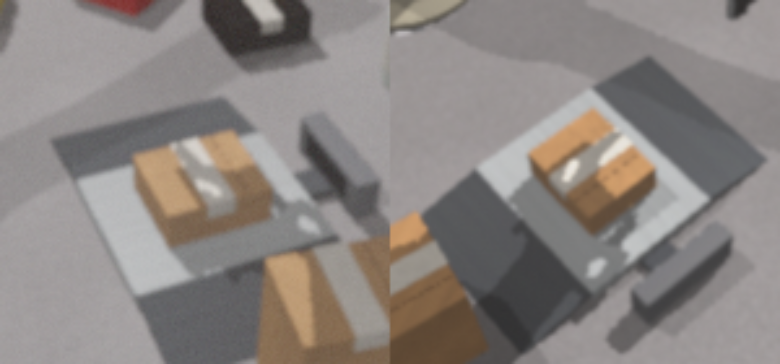

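The carton is flat and centred on the plate, the gripper is clear, and the tall carton hasn't moved.

```bash
python3 -c "
from rig import arm
print(arm.close_job())"
```

```text
the job is handed in; nothing more can be done
None
```

I pushed the low brown carton up the near ramp with spread fingers. It now rests on the scale's plate, and I backed the arm off and handed the job in at about 10 s. Handing in reports no verdict.

- **Carton position:** the corner fit, made just before backing off, put the carton about 6 mm from the plate's centre and under 1° from square. After the arm was clear, the networks put it within about 5 mm in both views.
- **Resting flat:** it looks flat in the last pictures. The networks read its underside at 15–16 mm against the plate's 18 mm, which is within their error. I did not fit the tilt separately.
- **Ramp tilt:** I did not measure the tilt on the ramp; the pictures show it climbing and passing the crest.
- **Tall carton:** it reads within 2 mm of where it started, and the look-alikes were not touched.
- **Forces:** every wrist force reading stayed under 3 N.
- **Disagreement:** the scene camera put the plate's centre at x = 465 mm, against 472 mm from my first fit and the side camera. It shifts carton and plate alike, so the carton's place on the plate is not affected.

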